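# Put a reserved candle cup in the holding box and latch its gate

## Task

Stand the white onyx candle cup upright on the cork mat inside the holding box and let go, then push the box's gate shut until its spring latch snaps in and the gate stays shut by itself. Close the gate gently, without slamming it and never pressing on it with more than 25 N, and leave all the other pieces where they are.

Things in the scene. Friction and masses are not known exactly. Their poses are not given: they have to be found in the camera images.
- onyx_cup: creamy white onyx candle cup, solid, 0.2 to 0.5 kg: round foot 60 mm across, stem 26 mm thick from 20 to 36 mm up, straight cylindrical bowl 54 mm across from 42 to 100 mm up (its top). Origin at the centre of its underside, z up.
- green_cup: same shape and size as the onyx cup, dark green stone; origin at the centre of its underside. Bystander.
- pink_cup: same shape and size as the onyx cup, pink stone; origin at the centre of its underside. Bystander.
- case: open-topped holding box, fixed: 260 (x) by 280 (y) mm outside, black floor 12 mm thick, dark steel walls 10 mm thick and 95 mm high on its left, right and far side, corner posts 130 mm high; the gate closes its near side (-x, towards the robot). Origin at the centre of its underside, x away from the robot, y left, z up.
- mat_centre (a point): centre of the top of the square cork mat, 110 mm wide and 3 mm thick, on the box's floor just inside the gate (45 mm from the box's origin towards the gate, 15 mm above the table). Axes as the box.
- gate (a joint): opening angle of the gate in rad: 0 nominally shut, at most 1.3, growing as it opens towards the robot, clockwise from above, about the box's front left corner. Wooden panel 14 mm thick, 4 to 240 mm from the hinge line, 12 to 130 mm above the table. Swings freely and stays where left above about 0.6; nearer shut a weak spring swings it open again unless latched.
- gate_latch (a point): mid-height of the gate's free edge, 72 mm above the table; axes as the push plate. A bevelled spring bolt sticks 13 mm out here; it must ride over the lip of the steel strike post (110 mm high, front right corner of the box), which it meets at 0 to 0.13 rad, and snap in behind it. Strike and rubber stop are set by hand: the latched gate rests anywhere from -0.07 to 0.07 rad; it can only be felt.
- gate_hinge (a point): point on the gate's hinge line, 100 mm above the table; axes as the box. With the gate shut its inner face lies in the plane x = 0 of this point, its outer face at x = -14 mm, its free edge at y = -240 mm.
- gate_push (a point): centre of the brass push plate (60 wide, 60 high) on the gate's outer face, 200 mm from the hinge line, 95 mm above the table. Axes turn with the gate: x inward (push this way), y to the hinge, z up. Riding over the strike takes 3 to 8 N here; then the bolt snaps in and a firm stop (18 N per mm) follows within 2 mm. 11 to 15 N here always latches; over 25 N by the robot is too hard.
- pink_block: pink stone block 50 x 50 x 60 mm high in the left of the box, beyond the mat; origin under its centre. Bystander.
- marble_block: white marble block 50 x 50 x 60 mm high in the right of the box, beyond the mat; origin under its centre. Bystander.
- tape: roll of amber packing tape lying flat, 100 mm across, 45 mm high; origin under its centre. Bystander.
- bottle: amber bottle with a green cap, 56 mm across, 170 mm high; origin under its centre. Bystander.
Things that resemble listed ones, but are neither listed nor needed, are in the scene too. Leave any blue look-alike of the onyx_cup alone.

How it is judged:
By the outcome, as a careful person would: the job done as asked, in the order asked, and still so for the second after the job is handed in, with the robot touching nothing.
It also fails if it takes over 64 s, if anything falls off the work surface, if the arm or the gripper's body presses on something with over 40 N, if the wrist force passes 120 N, or if a joint passes its speed limit or range.

## Robot

A 6-joint arm with a two-finger parallel gripper is mounted at the origin on the work surface. World frame = base frame: x ahead of the robot, y to its left, z up, the work surface at z = 0. Lengths are in m, angles in degrees, forces in N, time in s.
With the tool pointing down it reaches from about 0.3 to 0.75 m from the base axis. Payload 8.5 kg.
Tool frame: the origin (TCP) lies midway between the tips of the shut fingers; the grasp point (between the pads) lies env.tcp_to_grasp behind it (env.tcp_to_grasp is the distance from the TCP to the grasp point, in m); z points along the fingers, y is the line along which they close (so a half turn about z gives the same grasp; the last joint's range is limited). The gripper opens to 85 mm and grips with 20 to 120 N. Pads are 22 mm wide; open, the fingers measure 114 mm over their backs; the gripper's body (76 mm by 85 mm) begins 54 mm behind the grasp point. The pads swing forward as they close: fully open they stand 13 mm farther back than shut.
Start: joints at [59.971, 21.807, 74.336, -0, 83.858, -12.336], TCP at [0.167, 0.524, 0.231] pointing down, gripper open.
Joint ranges: [-178.18, 178.18], [-50.72, 133.34], [12.68, 142.11], [-81.47, 261.47], [9.98, 163.14], [-165.26, 165.26]. Speed limits (degrees/s): [136.94, 136.94, 180, 180, 180, 180].

## Interface

Orientations are given as a 3x3 rotation matrix whose columns are the frame's x, y, z axes.
In Python, from rig import observe, optics, job, env gives the robot as it stands. The module is installed in compiled form; this text tells all that it offers.
- The arm moves only by the shell command python3 -m jog 'ROWS' [FORCE]. ROWS is JSON, a list of rows, each a list of 7 numbers: the turn, a rotation vector about the tool's x, y, z in rad, then the shift along the tool's x, y, z in m, then the opening in per cent of the stroke, from 0 (shut) to 100 (fully open). A call has 1 to 10 rows; each row shifts and turns the commanded pose from where the row before left it, along the tool's axes as they then stand; what a row does not reach is not made up. A row lasts 1/8 s, in which the tool goes at most 62.5 mm and 10.7 degrees, less where a joint would pass 70% of its speed; a pose out of reach is approached as far as the arm can. A call is refused whole if a number of a shift passes 0.0625 or a number of a turn 0.188, either way. A call with a gripper value outside its range is refused whole. The fingers move at their own pace and stop on an object; FORCE is the grip in N (left out, the last holds). Time passes only in rows, so rows that do not move let the fingers close. It gives the time, the measured TCP pose, the force, the opening and the grip force at its end, in the units of the state.
- observe(): the state, without advancing time (a new reading comes with each control period).
- optics.get_image(name): name is "scene" or "top"; returns a dict with "pixels" (400x640x3 uint8, red, green, blue), "mtx" (3x3 intrinsics, pixels), "rvec" (rotation vector, rad) and "tvec" (3), from world to camera coordinates, as OpenCV has them. Camera axes: x right, y down, z forward; pixel columns grow to the right and rows downward; lengths in m; the calibration is good to about 2 mm. A picture is of the moment at which its call begins. There is no depth.
- job.close_job(): hands the job in; it is judged then, once.
The state is a dict: "time_s": time; "q": joint angles; "qvel": joint speeds; "joint_efforts": joint torques, N m; "position": TCP position; "tool_rot": TCP orientation; "ft_force": force on the tool from outside, world axes, zero at the start; "wrist_torque": the same for the moment, N m; "grip_width": finger opening in m; "gripper_force": force on a finger pad.
Only numpy, scipy, OpenCV 4.12 (cv2) and the standard library are available. Lean on these libraries where they do the work, as an engineer would, in place of code of your own. Each camera call takes 0.05 s, during which the arm holds its last target. There are 200 camera calls.

## Working session

There is one attempt and no reset: what is moved stays moved. The work goes in short steps, Python scripts to look and compute and a shell command to move; the robot and the scene stay as the last step left them, time stands still between calls to the robot, and variables do not carry over. Pictures are saved under pics/ and viewed, at most 10 in all, crops included, and the job is handed in when it is done.

```bash
mkdir -p pics; python3 - <<'E'
from rig import observe, optics, env
import cv2, numpy as np
s=observe(); print(s); print(env.tcp_to_grasp)
for n in("scene","top"):
    d=optics.get_image(n); cv2.imwrite(f"pics/{n}0.png",d["pixels"][:,:,::-1]); print(n,d["mtx"],d["rvec"],d["tvec"])
E
```

```text
{'time_s': 0.0, 'q': array([ 5.99729123e+01,  2.18434203e+01,  7.43852609e+01,  1.66034477e-04,
        8.38557659e+01, -1.23359090e+01]), 'qvel': array([ 0.01547037,  0.09112263,  0.02498584, -0.08072227, -0.1006164 ,
       -0.05011582]), 'joint_efforts': array([ 1.81976062e-03, -4.48467493e+01, -2.31282502e+01, -4.20305753e-05,
        4.73782449e-03,  3.28789019e-05]), 'position': array([0.16699598, 0.52373921, 0.230686  ]), 'tool_rot': array([[-9.52708067e-01,  3.03886150e-01, -7.40038140e-04],
       [ 3.03886885e-01,  9.52707267e-01, -1.27462764e-03],
       [ 3.17698027e-04, -1.43923592e-03, -9.99998914e-01]]), 'ft_force': array([ 0.12744577, -1.18049052, -0.79542023]), 'wrist_torque': array([0.00159277, 0.03791086, 0.03791253]), 'gripper_force': 0.0, 'grip_width': 0.08496867212427535}
0.0187
scene [[455.08847545   0.         314.32550511]
 [  0.         455.08847545 197.01431915]
 [  0.           0.           1.        ]] [ 0.76332318  2.46409206 -1.25067942] [ 0.46254577 -0.1316194   1.79449186]
top [[431.14726917   0.         309.21255089]
 [  0.         431.14726917 206.74454862]
 [  0.           0.           1.        ]] [ 2.13729258 -2.19895071  0.1140738 ] [0.05425659 0.59289338 1.39327112]
```

View pics/scene0.png

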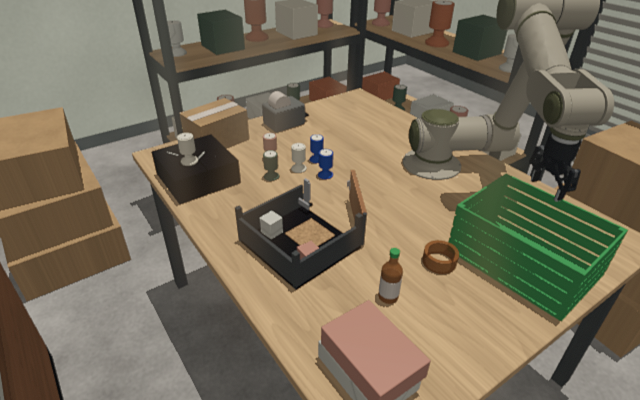

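View pics/top0.png

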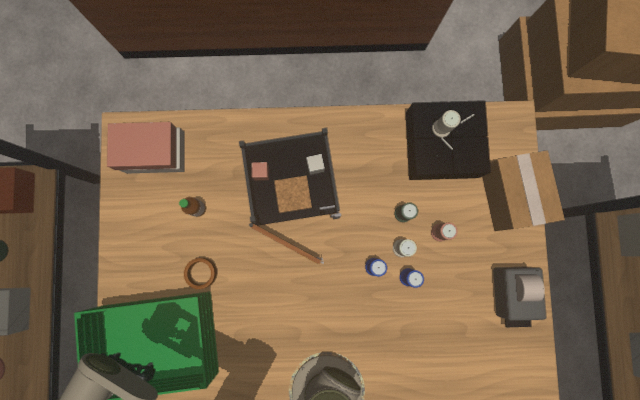

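Scene view: the box is near (300,230) with its gate open at (357,207). The cups stand at about (270,145) pink, (270,163) green, (298,155) white, and (316,147) and (326,162) blue. Top view: white (405,247), green (407,212), pink (446,231), blue (376,267) and (413,279). The gate runs from (252,224) to (321,261) and the mat is at (293,194).

Two things could be the onyx cup: top (405,247) / scene (298,155), and the one on the black box at top (450,120) / scene (186,145). I'll enlarge both.

```bash
cat > h.py <<'E'
import cv2, numpy as np
from rig import observe, optics, env
def cam(n): return optics.get_image(n)
def ray(d,uv):
    R,_=cv2.Rodrigues(d["rvec"]); t=np.ravel(d["tvec"])
    v=R.T@np.linalg.inv(d["mtx"])@np.array([*uv,1.]); return -R.T@t, v
def onz(d,uv,z):
    c,v=ray(d,uv); return c+v*(z-c[2])/v[2]
def proj(d,p): return cv2.projectPoints(np.array(p,float).reshape(-1,3),d["rvec"],d["tvec"],d["mtx"],None)[0].reshape(-1,2)
E
python3 - <<'E'
from h import *
a=cam("scene");b=cam("top")
def crop(d,u,v,w,h,k): return cv2.resize(d["pixels"][v:v+h,u:u+w,::-1],(w*k,h*k),interpolation=cv2.INTER_CUBIC)
A=crop(a,160,120,190,70,4); B=crop(b,340,95,190,75,4)[:, :]; C=crop(b,360,195,190,95,4)
B=crop(b,235,120,110,150,2); C=crop(b,360,195,110,100,3); D=crop(b,400,95,90,90,2)
out=np.zeros((580,760,3),np.uint8); out[:280]=A; out[280:580,:220]=B; out[280:580,220:550]=C; out[280:460,560:740]=D
cv2.imwrite("pics/crop.png",out)
# rim heights
for n,uv in dict(onyx=(408,248),green=(410,211),pink=(449,231),blue1=(378,268),blue2=(415,279)).items(): print(n,onz(b,uv,.1))
for n,uv in dict(mat=(293,194)).items(): print(n,onz(b,uv,.015))
for n,uv in dict(hinge=(252,224),free=(321,261)).items(): print(n,onz(b,uv,.13))
for n,uv in dict(on=(298,147),far=(186,136)).items(): print(n,onz(a,uv,.1))
E
```

```text
onyx [ 0.44925006 -0.26596148  0.1       ]
green [ 0.56454986 -0.27827198  0.1       ]
pink [ 0.49841169 -0.39670862  0.1       ]
blue1 [ 0.39031546 -0.16991345  0.1       ]
blue2 [ 0.35345255 -0.28258811  0.1       ]
mat [0.64032745 0.09042214 0.015     ]
hinge [0.53576042 0.21410537 0.13      ]
free [0.41747493 0.00658882 0.13      ]
on [ 0.45868768 -0.25764742  0.1       ]
far [ 0.77107625 -0.57136519  0.1       ]
```

View pics/crop.png

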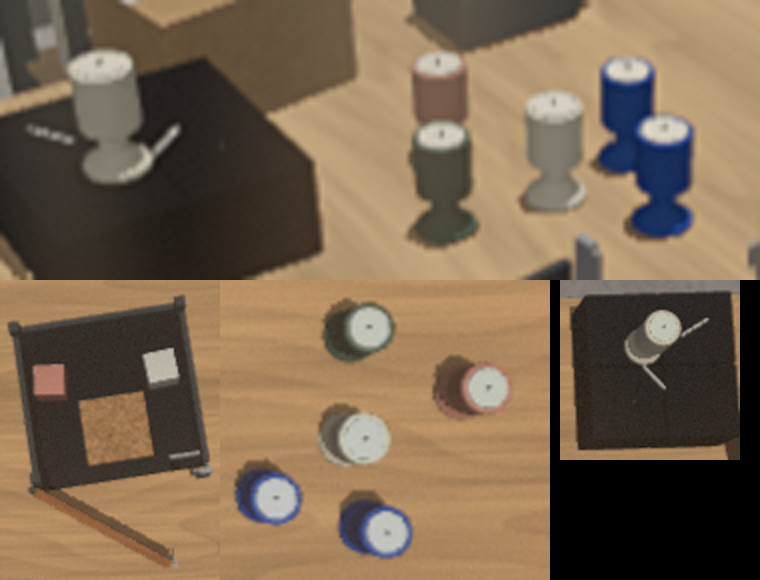

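The table cup at (405,247) matches its neighbours in size and shape. The white one on the black box is bigger, stands away from the group, and is about 0.96 m out, which is beyond reach, so it's a look-alike. The table cup is therefore the onyx cup. Next I'll measure precisely.

```bash
python3 - <<'E'
from h import *
a=cam("scene");b=cam("top")
def disc(d,u,v,r=16,thr=205):
    p=d["pixels"].astype(int); m=(p.min(2)>thr).astype(np.uint8); 
    n,l,s,c=cv2.connectedComponentsWithStats(m)
    k=[i for i in range(1,n) if s[i,4]>20]; i=min(k,key=lambda i:np.hypot(*(c[i]-(u,v)))); return c[i],s[i,2:5]
def tri(pa,pb):
    c1,v1=ray(a,pa);c2,v2=ray(b,pb); A=np.stack([v1,-v2],1); x=np.linalg.lstsq(A,c2-c1,rcond=None)[0]
    P,Q=c1+x[0]*v1,c2+x[1]*v2; return (P+Q)/2,np.linalg.norm(P-Q)
for n,ua,ub in [("onyx",(298,146),(407,248)),("green",(270,155),(410,211)),("blue1",(326,151),(378,267)),("blue2",(317,138),(415,279)),("pink",(270,137),(449,231))]:
    A,sa=disc(a,*ua);B,sb=disc(b,*ub); P,e=tri(A,B); print(n,A.round(1),sa,B.round(1),sb,"tri",P.round(4),round(e,4),"z.1",onz(b,B,.1).round(4),onz(a,A,.1).round(4))
# mat
hsv=cv2.cvtColor(b["pixels"],cv2.COLOR_RGB2HSV); roi=np.zeros(hsv.shape[:2],np.uint8); roi[170:216,265:322]=1
m=((hsv[:,:,1]>70)&(hsv[:,:,2]>90)).astype(np.uint8)*roi
c=max(cv2.findContours(m,cv2.RETR_EXTERNAL,cv2.CHAIN_APPROX_NONE)[0],key=cv2.contourArea)
r=cv2.minAreaRect(c); bx=cv2.boxPoints(r); W=np.array([onz(b,q,.015) for q in bx]); print("mat",r,W.mean(0),W.round(3)); e=np.diff(W,axis=0); print(np.degrees(np.arctan2(e[:,1],e[:,0])),np.linalg.norm(e,axis=1))
for n,uv in dict(postFL=(242,145),postFR=(325,131)).items(): print(n,onz(b,uv,.13))
for n,uv in dict(pinkblk=(260,170),marb=(316,161)).items(): print(n,onz(b,uv,.072))
E
```

```text
Traceback (most recent call last):
ValueError: min() iterable argument is empty
```

```bash
cat > m.py <<'E'
from h import *
a=cam("scene");b=cam("top")
def disc(d,u,v,r=8):
    g=d["pixels"].min(2).astype(float)[v-r:v+r+1,u-r:u+r+1]; lo,hi=np.percentile(g,5),g.max()
    m=(g>0.86*hi).astype(np.uint8); n,l,s,c=cv2.connectedComponentsWithStats(m); i=1+np.argmax(s[1:,4])
    return c[i]+(u-r,v-r),s[i,2:5]
def tri(pa,pb):
    c1,v1=ray(a,pa);c2,v2=ray(b,pb); A=np.stack([v1,-v2],1); x=np.linalg.lstsq(A,c2-c1,rcond=None)[0]
    P,Q=c1+x[0]*v1,c2+x[1]*v2; return (P+Q)/2,np.linalg.norm(P-Q)
E
python3 - <<'E'
from m import *
for n,ua,ub in [("onyx",(298,146),(407,248)),("green",(270,155),(410,211)),("blue1",(326,151),(378,267)),("blue2",(317,138),(415,279)),("pink",(270,137),(449,231))]:
    A,sa=disc(a,*ua);B,sb=disc(b,*ub); P,e=tri(A,B); print(n,A.round(1),sa,B.round(1),sb,"tri",P.round(4),round(e,4),"z.1",onz(b,B,.1).round(4),onz(a,A,.1).round(4))
hsv=cv2.cvtColor(b["pixels"],cv2.COLOR_RGB2HSV); roi=np.zeros(hsv.shape[:2],np.uint8); roi[170:216,265:322]=1
m=((hsv[:,:,1]>70)&(hsv[:,:,2]>90)).astype(np.uint8)*roi
c=max(cv2.findContours(m,cv2.RETR_EXTERNAL,cv2.CHAIN_APPROX_NONE)[0],key=cv2.contourArea)
r=cv2.minAreaRect(c); bx=cv2.boxPoints(r); W=np.array([onz(b,q,.015) for q in bx]); print("mat",r,W.mean(0),W.round(3)); e=np.diff(W,axis=0); print(np.degrees(np.arctan2(e[:,1],e[:,0])),np.linalg.norm(e,axis=1))
for n,uv in dict(postFL=(242,145),postFR=(325,131)).items(): print(n,onz(b,uv,.13))
for n,uv in dict(pinkblk=(260,170),marb=(316,161)).items(): print(n,onz(b,uv,.072))
E
```

```text
onyx [298.  145.8] [13  6 60] [407.7 247.8] [ 16  16 172] tri [ 0.4512 -0.2663  0.0985] 0.003 z.1 [ 0.45   -0.2651  0.1   ] [ 0.4536 -0.2653  0.1   ]
green [269.9 153.5] [11  6 47] [409.4 210.4] [ 12  13 121] tri [ 0.5673 -0.2774  0.0981] 0.0014 z.1 [ 0.5666 -0.2766  0.1   ] [ 0.5693 -0.2752  0.1   ]
blue1 [325.8 151.9] [11  6 50] [378.4 267.3] [ 12  13 123] tri [ 0.3927 -0.1716  0.0993] 0.0008 z.1 [ 0.3925 -0.1712  0.1   ] [ 0.3938 -0.1708  0.1   ]
blue2 [316.6 137. ] [10  5 42] [415.2 278.6] [ 13  14 127] tri [ 0.3552 -0.284   0.0983] 0.0013 z.1 [ 0.3548 -0.2832  0.1   ] [ 0.3574 -0.282   0.1   ]
pink [269.3 135.5] [10  6 36] [448.9 230.5] [ 13  12 124] tri [ 0.5004 -0.3975  0.0982] 0.001 z.1 [ 0.4999 -0.3966  0.1   ] [ 0.5023 -0.3951  0.1   ]
mat ((292.4729919433594, 193.83782958984375), (33.044189453125, 33.537391662597656), 80.53767395019531) [0.64115023 0.09216863 0.015     ] [[0.689 0.156 0.015]
 [0.704 0.044 0.015]
 [0.593 0.029 0.015]
 [0.578 0.14  0.015]]
[ -82.04604797 -172.248305     97.87985924] [0.11278319 0.11180707 0.11189183]
postFL [0.78337166 0.24168205 0.13      ]
postFR [ 0.82068405 -0.0185408   0.13      ]
pinkblk [0.71396053 0.1932937  0.072     ]
marb [0.73839445 0.01123405 0.072     ]
```

```bash
python3 -m jog '[[0,0,0,-0.015,-0.02,0,100],[0,0,0,-0.028,-0.037,0,100],[0,0,0,-0.028,-0.037,0,100],[0,0,0,-0.028,-0.037,0,100],[0,0,0,-0.028,-0.037,0,100],[0,0,0,-0.028,-0.037,0,100],[0,0,0,-0.028,-0.037,0,100],[0,0,0,-0.028,-0.037,0,100],[0,0,0,-0.028,-0.037,0,100],[0,0,0,-0.028,-0.037,0,100]]'; python3 -m jog '[[0,0,0,-0.028,-0.037,0,100],[0,0,0,-0.028,-0.037,0,100],[0,0,0,-0.028,-0.037,0,100],[0,0,0,-0.028,-0.037,0,100],[0,0,0,-0.028,-0.037,0,100],[0,0,0,-0.028,-0.037,0,100],[0,0,0,-0.028,-0.037,0,100],[0,0,0,-0.022,-0.029,0,100],[0,0,0,-0.01,-0.01,0,100],[0,0,0,0,0,0,100]]'
cat > to.py <<'E'
import sys; from h import *
s=observe(); R=s["tool_rot"]; d=np.array([float(x) for x in sys.argv[1:4]])-s["position"]
print("tool shift",(R.T@d).round(4),"pos",s["position"].round(4),"zrot",R[:,2].round(4),"yang",np.degrees(np.arctan2(R[1,1],R[0,1])).round(1),"q",s["q"].round(0),"F",s["ft_force"].round(1))
E
python3 to.py 0.4515 -0.2660 0.060
```

```text
time_s: 1.65
position: [0.3145, 0.1051, 0.2316]
tool_rot: [[-0.953, 0.304, 0.001], [0.304, 0.953, 0.0], [-0.001, 0.0, -1.0]]
ft_force: [0.1, 0.7, 1.3]
grip_width: 0.0853
gripper_force: 0.0
time_s: 2.9
position: [0.4409, -0.2466, 0.2311]
tool_rot: [[-0.953, 0.304, -0.0], [0.304, 0.953, 0.001], [0.001, 0.0, -1.0]]
ft_force: [-0.3, -0.1, 0.2]
grip_width: 0.0853
gripper_force: 0.0
tool shift [-0.0161 -0.0154  0.171 ] pos [ 0.4409 -0.2466  0.2311] zrot [-4.e-04  6.e-04 -1.e+00] yang 72.3 q [ -43.   17.   81.    0.   81. -115.] F [-0.3 -0.1  0.2]
```

```bash
python3 -m jog '[[0,0,0,-0.016,-0.0154,0.02,100],[0,0,0,0,0,0.035,100],[0,0,0,0,0,0,100]]' && python3 to.py 0.4515 -0.2660 0.055; python3 - <<'E'
from h import *
a=cam("scene"); c=cv2.resize(a["pixels"][70:200,220:380,::-1],None,fx=4,fy=4,interpolation=cv2.INTER_CUBIC); cv2.imwrite("pics/above.png",c)
E
```

```text
time_s: 3.28
position: [0.4505, -0.2643, 0.175]
tool_rot: [[-0.953, 0.303, -0.004], [0.303, 0.953, 0.003], [0.004, 0.002, -1.0]]
ft_force: [1.4, 0.5, 0.4]
grip_width: 0.0858
gripper_force: 0.0
tool shift [-0.002  -0.0016  0.1199] pos [ 0.4505 -0.2643  0.175 ] zrot [-0.0035  0.0035 -1.    ] yang 72.4 q [ -43.   22.   84.    0.   74. -116.] F [1.4 0.5 0.4]
```

View pics/above.png

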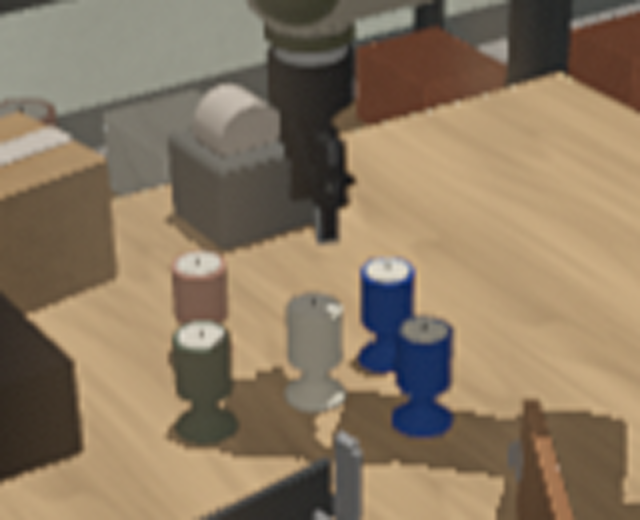

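The gripper is above the onyx cup, with the fingertip at about (302,130) and the cup top at (298,145). I'll check by projection that they line up.

```bash
python3 - <<'E'
from h import *
a=cam("scene"); s=observe(); R=s["tool_rot"]; p=s["position"]
print(proj(a,[p-R[:,2]*.013, p-R[:,2]*.013+R[:,1]*.05,p-R[:,2]*.013-R[:,1]*.05,[.4515,-.266,.188],[.4515,-.266,.1]]).round(1), p)
E
```

```text
[[298.1 123.7]
 [301.8 130. ]
 [294.5 117.8]
 [298.  124.3]
 [298.4 145.5]] [ 0.4516191  -0.26552557  0.17758682]
```

```bash
python3 -m jog '[[0,0,0,0,0,0.03,100],[0,0,0,0,0,0.035,100],[0,0,0,0,0,0.035,100],[0,0,0,0,0,0.022,100],[0,0,0,0,0,0,100],[0,0,0,0,0,0,50],[0,0,0,0,0,0,50],[0,0,0,0,0,0,50]]' 40 && python3 -m jog '[[0,0,0,0,0,0,40],[0,0,0,0,0,0,40],[0,0,0,0,0,0,40],[0,0,0,0,0,0,40]]'
```

```text
time_s: 4.38
position: [0.4521, -0.2666, 0.0559]
tool_rot: [[-0.953, 0.304, 0.002], [0.304, 0.953, -0.002], [-0.003, -0.001, -1.0]]
ft_force: [0.4, 0.7, 6.0]
grip_width: 0.0526
gripper_force: 40.6
time_s: 4.88
position: [0.4521, -0.2666, 0.0559]
tool_rot: [[-0.953, 0.304, 0.002], [0.304, 0.953, -0.002], [-0.003, -0.001, -1.0]]
ft_force: [-0.3, 0.6, 6.0]
grip_width: 0.0526
gripper_force: 40.6
```

```bash
python3 -m jog '[[0,0,0,0,0,-0.008,40],[0,0,0,0,0,-0.02,40],[0,0,0,0,0,-0.032,40],[0,0,0,0,0,-0.035,40],[0,0,0,0,0,-0.035,40],[0,0,0,0,0,-0.025,40],[0,0,0,0,0,-0.005,40],[0,0,0,0,0,0,40]]' && python3 to.py 0.641 0.092 0.22
```

```text
time_s: 5.88
position: [0.4512, -0.266, 0.2138]
tool_rot: [[-0.953, 0.304, -0.001], [0.304, 0.953, 0.001], [0.001, 0.0, -1.0]]
ft_force: [-0.5, 0.3, -2.4]
grip_width: 0.0528
gripper_force: 42.6
tool shift [-0.0721  0.3987 -0.0061] pos [ 0.4512 -0.266   0.2138] zrot [-6.e-04  5.e-04 -1.e+00] yang 72.3 q [ -43.   20.   80.   -0.   80. -116.] F [-0.5  0.3 -2.4]
```

```bash
python3 -m jog '[[0,0,0,-0.003,0.015,0,40],[0,0,0,-0.006,0.03,0,40],[0,0,0,-0.008,0.045,0,40],[0,0,0,-0.008,0.046,0,40],[0,0,0,-0.009,0.05,0,40],[0,0,0,-0.009,0.05,0,40],[0,0,0,-0.009,0.05,0,40],[0,0,0,-0.008,0.046,0,40],[0,0,0,-0.007,0.04,0,40],[0,0,0,-0.005,0.027,0,40]]' && python3 -m jog '[[0,0,-0.09,0,0,0,40],[0,0,-0.09,0,0,0,40],[0,0,-0.09,0,0,0,40],[0,0,-0.09,0,0,0,40],[0,0,-0.088,0,0,0,40],[0,0,0,0,0,0,40],[0,0,0,0,0,0,40]]' && python3 to.py 0.641 0.092 0.09; python3 - <<'E'
from h import *
for n in("top","scene"):
    d=cam(n); p=d["pixels"]
    q=p[100:290,200:380] if n=="top" else p[110:300,220:400]
    globals()[n]=cv2.resize(q[:,:,::-1],(400,422),interpolation=cv2.INTER_CUBIC)
cv2.imwrite("pics/over.png",np.hstack([top,scene]))
E
```

```text
time_s: 7.12
position: [0.6413, 0.095, 0.2128]
tool_rot: [[-0.953, 0.302, -0.002], [0.302, 0.953, 0.0], [0.002, -0.0, -1.0]]
ft_force: [-0.1, 0.0, -1.4]
grip_width: 0.053
gripper_force: 42.7
time_s: 8.0
position: [0.6411, 0.0926, 0.2137]
tool_rot: [[-0.991, -0.137, -0.001], [-0.137, 0.991, 0.0], [0.001, 0.0, -1.0]]
ft_force: [0.8, -0.1, -2.7]
grip_width: 0.0529
gripper_force: 42.8
tool shift [ 1.000e-04 -6.000e-04  1.237e-01] pos [0.6411 0.0926 0.2137] zrot [-1.1e-03  1.0e-04 -1.0e+00] yang 97.9 q [  -2.   33.   59.    0.   89. -100.] F [ 0.8 -0.1 -2.7]
```

View pics/over.png

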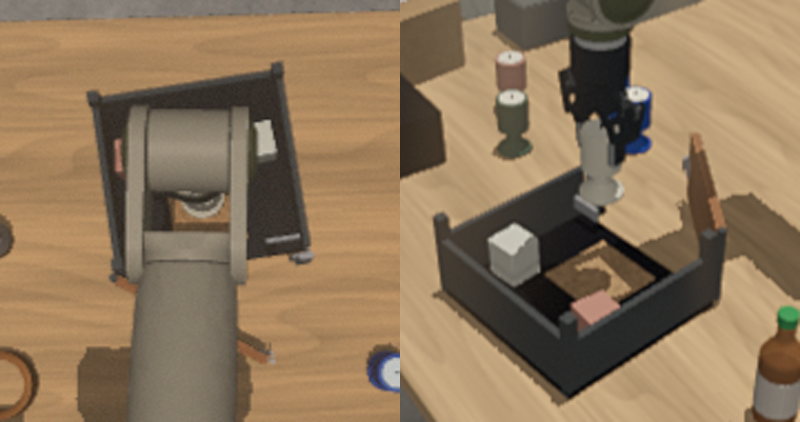

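The cup is held upright above the mat and the other pieces look unmoved. I'll lower it now, feeling for contact near the end.

```bash
python3 -m jog '[[0,0,0,0,-0.0005,0.02,40],[0,0,0,0,0,0.035,40],[0,0,0,0,0,0.035,40],[0,0,0,0,0,0.03,40],[0,0,0,0,0,0.015,40],[0,0,0,0,0,0,40],[0,0,0,0,0,0,40]]' && python3 -m jog '[[0,0,0,0,0,0.002,40],[0,0,0,0,0,0.0015,40],[0,0,0,0,0,0.0015,40],[0,0,0,0,0,0,40]]'
```

```text
time_s: 8.98
position: [0.6421, 0.0916, 0.0807]
tool_rot: [[-0.99, -0.139, 0.002], [-0.139, 0.99, -0.0], [-0.002, -0.0, -1.0]]
ft_force: [-0.3, -0.6, -2.1]
grip_width: 0.0529
gripper_force: 42.8
time_s: 9.48
position: [0.6413, 0.0915, 0.0742]
tool_rot: [[-0.99, -0.139, -0.0], [-0.139, 0.99, -0.0], [0.0, 0.0, -1.0]]
ft_force: [-0.2, 0.1, -1.9]
grip_width: 0.0526
gripper_force: 42.8
```

```bash
python3 -m jog '[[0,0,0,0,0,0.001,40],[0,0,0,0,0,0.001,40],[0,0,0,0,0,0.0005,40],[0,0,0,0,0,0,40]]'; python3 -m jog '[[0,0,0,0,0,0.0005,40],[0,0,0,0,0,0,40]]'
```

```text
time_s: 9.98
position: [0.6414, 0.0916, 0.0718]
tool_rot: [[-0.99, -0.139, -0.0], [-0.139, 0.99, -0.0], [0.0, -0.0, -1.0]]
ft_force: [-0.4, 0.2, -1.8]
grip_width: 0.0527
gripper_force: 42.8
time_s: 10.22
position: [0.6414, 0.0915, 0.0713]
tool_rot: [[-0.99, -0.139, 0.0], [-0.139, 0.99, 0.0], [-0.0, 0.0, -1.0]]
ft_force: [0.4, -0.2, -2.9]
grip_width: 0.0527
gripper_force: 42.8
```

```bash
python3 -m jog '[[0,0,0,0,0,0.0005,40],[0,0,0,0,0,0.0005,40],[0,0,0,0,0,0,40]]'; python3 -m jog '[[0,0,0,0,0,0.0005,40],[0,0,0,0,0,0,40]]'
```

```text
time_s: 10.6
position: [0.6416, 0.0916, 0.071]
tool_rot: [[-0.99, -0.139, 0.001], [-0.139, 0.99, 0.0], [-0.001, -0.0, -1.0]]
ft_force: [-1.4, 0.3, 5.6]
grip_width: 0.0531
gripper_force: 43.2
time_s: 10.85
position: [0.6416, 0.0917, 0.071]
tool_rot: [[-0.99, -0.139, 0.001], [-0.139, 0.99, -0.0], [-0.001, -0.0, -1.0]]
ft_force: [-3.1, 1.5, 8.5]
grip_width: 0.0529
gripper_force: 43.5
```

```bash
python3 -m jog '[[0,0,0,0,0,-0.0005,70],[0,0,0,0,0,0,80],[0,0,0,0,0,0,95],[0,0,0,0,0,0,95],[0,0,0,0,0,0,95]]'; python3 -m jog '[[0,0,0,0,0,-0.01,95],[0,0,0,0,0,-0.03,95],[0,0,0,0,0,-0.04,95],[0,0,0,0,0,-0.04,95],[0,0,0,0,0,-0.03,95],[0,0,0,0,0,0,95]]'; python3 to.py 0.41 0.09 0.22
```

```text
time_s: 11.48
position: [0.6414, 0.0915, 0.0703]
tool_rot: [[-0.99, -0.139, -0.0], [-0.139, 0.99, 0.0], [0.0, 0.0, -1.0]]
ft_force: [0.3, 0.2, -0.0]
grip_width: 0.0813
gripper_force: 0.0
time_s: 12.22
position: [0.6421, 0.0916, 0.2235]
tool_rot: [[-0.99, -0.139, 0.006], [-0.139, 0.99, -0.0], [-0.006, -0.001, -1.0]]
ft_force: [0.4, -0.5, 0.0]
grip_width: 0.0808
gripper_force: 0.0
tool shift [0.2301 0.0307 0.0021] pos [0.6421 0.0916 0.2235] zrot [ 5.7e-03 -2.0e-04 -1.0e+00] yang 98.0 q [  -2.   32.   58.    0.   90. -100.] F [ 0.4 -0.5  0. ]
```

The cup is released. I'll draw back over the gate, shut the fingers, and look at the cup and the gate.

```bash
python3 -m jog '[[0,0,0,0.02,0.0025,0,0],[0,0,0,0.04,0.005,0,0],[0,0,0,0.045,0.0055,0,0],[0,0,0,0.045,0.0055,0,0],[0,0,0,0.045,0.0055,0,0],[0,0,0,0.045,0.0055,0,0],[0,0,0,0.03,0.004,0,0],[0,0,0,0.01,0.001,0,0]]'; python3 -m jog '[[0,0,0.16,0,0,0,0],[0,0,0.17,0,0,0,0],[0,0,0.17,0,0,0,0],[0,0,0.16,0,0,0,0],[0,0,0,0,0,0,0]]'; python3 - <<'E'
from h import *
for n in("top","scene"):
    d=cam(n); p=d["pixels"]; cv2.imwrite(f"pics/{n}_g.png",p[:,:,::-1])
    q=p[110:290,220:400] if n=="top" else p[130:310,220:400]
    globals()[n]=cv2.resize(q[:,:,::-1],(400,400),interpolation=cv2.INTER_CUBIC)
cv2.imwrite("pics/gate.png",np.hstack([top,scene]))
E
```

```text
time_s: 13.22
position: [0.3577, 0.087, 0.22]
tool_rot: [[-0.99, -0.139, -0.001], [-0.139, 0.99, 0.0], [0.001, 0.0, -1.0]]
ft_force: [0.8, 0.1, 0.6]
grip_width: -0.0001
gripper_force: 0.0
time_s: 13.85
position: [0.3598, 0.0868, 0.22]
tool_rot: [[-0.868, 0.496, -0.001], [0.496, 0.868, 0.0], [0.001, -0.0, -1.0]]
ft_force: [0.4, -0.1, -1.0]
grip_width: -0.0001
gripper_force: 0.0
```

View pics/gate.png

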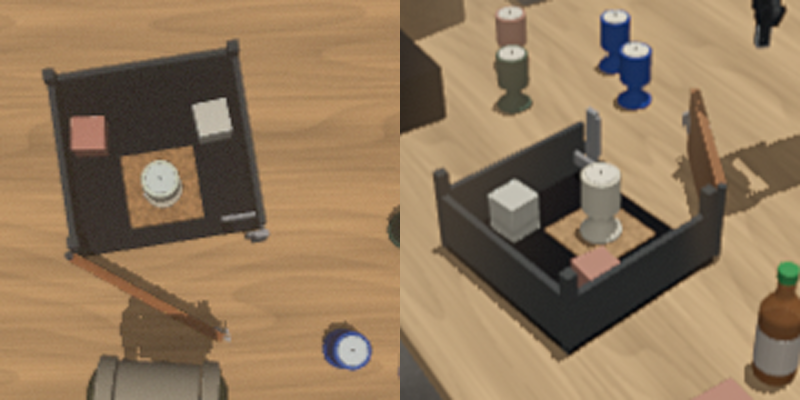

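The cup stands upright, centred on the mat (top view about (292,192)). The gate runs from (251,226) to (321,261), so about 0.66 rad open. I'll lower the shut fingers in front of the push plate.

```bash
python3 -m jog '[[0,0,0,0,0,0.03,0],[0,0,0,0,0,0.045,0],[0,0,0,0,0,0.04,0],[0,0,0,0,0,0.02,0],[0,0,0,-0.01,0,0,0],[0,0,0,-0.015,0,0,0],[0,0,0,-0.01,0,0,0],[0,0,0,0,0,0,0]]'; python3 to.py 0.416 0.055 0.085
```

```text
time_s: 14.95
position: [0.3907, 0.0689, 0.0858]
tool_rot: [[-0.867, 0.498, 0.002], [0.498, 0.867, -0.0], [-0.001, 0.001, -1.0]]
ft_force: [-0.3, -0.2, -0.3]
grip_width: 0.0002
gripper_force: 0.0
tool shift [-0.0289  0.0005  0.0008] pos [0.3907 0.0689 0.0858] zrot [ 1.5e-03 -2.0e-04 -1.0e+00] yang 60.1 q [ -7.  18. 110.  -0.  52. -67.] F [-0.3 -0.2 -0.3]
```

```bash
python3 - <<'E'
from h import *
d=cam("scene"); p=d["pixels"]; q=p[130:260,280:420]
cv2.imwrite("pics/pre.png",cv2.resize(q[:,:,::-1],None,fx=4,fy=4,interpolation=cv2.INTER_CUBIC))
E
```

```text
(no output)
```

View pics/pre.png

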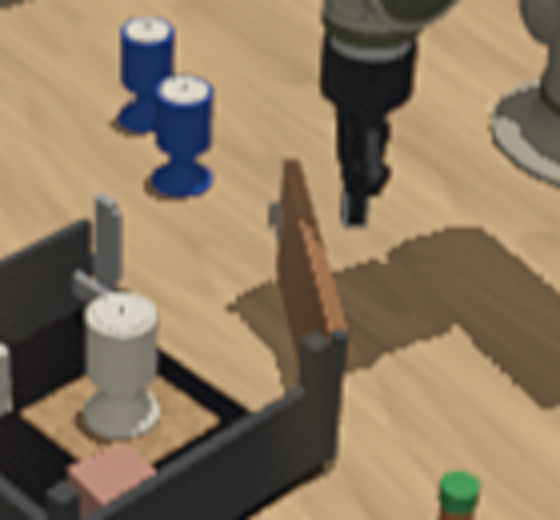

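The shut fingers are in front of the gate's outer face near its free end. I'll make contact slowly and then follow the arc.

```bash
python3 -m jog '[[0,0,0,-0.005,0,0,0],[0,0,0,-0.005,0,0,0],[0,0,0,-0.005,0,0,0],[0,0,0,-0.005,0,0,0],[0,0,0,-0.004,0,0,0],[0,0,0,-0.004,0,0,0],[0,0,0,-0.004,0,0,0]]'; python3 -m jog '[[0,0,-0.02,-0.004,-0.0005,0,0],[0,0,-0.02,-0.004,-0.0005,0,0],[0,0,-0.02,-0.004,-0.0005,0,0],[0,0,-0.02,-0.004,-0.0005,0,0],[0,0,-0.02,-0.004,-0.0005,0,0]]'; python3 to.py 0.5 0 0.085
cat > ang.py <<'E'
from h import *
s=observe(); R=s["tool_rot"]; p=s["position"]; H=np.array([.537,.216]); bx=np.radians(7.9)
r=(p[:2]-H); A=np.array([[np.cos(bx),np.sin(bx)],[-np.sin(bx),np.cos(bx)]])@r; rad=np.hypot(*r)
th=-(np.arctan2(A[1],A[0])+np.pi/2)  # direction of TCP
th_g=th-np.arcsin(.025/rad)
print("gate angle if touching",round(th_g,3),"rad",round(rad,3),"tool ang",round(np.radians(97.9)-np.arctan2(R[1,1],R[0,1]),3),"Fpush",round(float(s["ft_force"]@R[:,0]),2),"z",p[2].round(4),"t",s["time_s"])
E
python3 ang.py
```

```text
time_s: 15.88
position: [0.4175, 0.0534, 0.0853]
tool_rot: [[-0.867, 0.498, -0.0], [0.498, 0.867, 0.0], [0.0, -0.0, -1.0]]
ft_force: [-0.6, 0.4, -0.5]
grip_width: -0.0001
gripper_force: 0.0
time_s: 16.5
position: [0.4342, 0.0419, 0.0853]
tool_rot: [[-0.913, 0.407, -0.0], [0.407, 0.913, -0.0], [0.0, -0.0, -1.0]]
ft_force: [-1.5, 0.1, 0.2]
grip_width: 0.0003
gripper_force: 0.0
tool shift [-0.0772 -0.0115  0.0003] pos [0.4342 0.0419 0.0853] zrot [-1.e-04 -0.e+00 -1.e+00] yang 66.0 q [-10.  21. 104.  -0.  54. -76.] F [-1.5  0.1  0.2]
gate angle if touching 0.547 rad 0.202 tool ang 0.557 Fpush 1.38 z 0.0853 t 16.5
```

```bash
python3 -m jog '[[0,0,-0.025,-0.005,-0.0006,0,0],[0,0,-0.025,-0.005,-0.0006,0,0],[0,0,-0.025,-0.005,-0.0006,0,0],[0,0,-0.025,-0.005,-0.0006,0,0],[0,0,-0.025,-0.005,-0.0006,0,0],[0,0,-0.025,-0.005,-0.0006,0,0]]'; python3 ang.py; python3 -m jog '[[0,0,-0.025,-0.005,-0.0006,0,0],[0,0,-0.025,-0.005,-0.0006,0,0],[0,0,-0.025,-0.005,-0.0006,0,0],[0,0,-0.02,-0.004,-0.0005,0,0],[0,0,-0.02,-0.004,-0.0005,0,0],[0,0,-0.02,-0.004,-0.0005,0,0],[0,0,-0.015,-0.003,-0.0004,0,0]]'; python3 ang.py
```

```text
time_s: 17.25
position: [0.4611, 0.028, 0.0853]
tool_rot: [[-0.964, 0.266, -0.0], [0.266, 0.964, -0.0], [-0.0, -0.0, -1.0]]
ft_force: [-0.4, -0.5, -0.2]
grip_width: -0.0002
gripper_force: 0.0
gate angle if touching 0.398 rad 0.203 tool ang 0.407 Fpush 0.23 z 0.0853 t 17.25
time_s: 18.12
position: [0.4896, 0.0183, 0.0853]
tool_rot: [[-0.993, 0.119, -0.0], [0.119, 0.993, 0.0], [0.0, 0.0, -1.0]]
ft_force: [-0.2, 0.2, 0.6]
grip_width: -0.0002
gripper_force: 0.0
gate angle if touching 0.25 rad 0.203 tool ang 0.258 Fpush 0.25 z 0.0853 t 18.125
```

```bash
python3 -m jog '[[0,0,-0.0125,-0.0025,-0.0003,0,0],[0,0,-0.0125,-0.0025,-0.0003,0,0],[0,0,-0.0125,-0.0025,-0.0003,0,0],[0,0,-0.01,-0.002,-0.0002,0,0],[0,0,-0.01,-0.002,-0.0002,0,0],[0,0,-0.01,-0.002,-0.0002,0,0],[0,0,-0.0075,-0.0015,-0.0002,0,0]]'; python3 ang.py; python3 - <<'E'
from h import *
o=[]
for n in("top","scene"):
    p=cam(n)["pixels"]; q=p[180:280,230:350] if n=="top" else p[150:250,280:400]
    o.append(cv2.resize(q[:,:,::-1],(396,330),interpolation=cv2.INTER_CUBIC))
cv2.imwrite("pics/mid.png",np.hstack(o))
E
```

```text
time_s: 19.0
position: [0.5043, 0.0154, 0.0853]
tool_rot: [[-0.999, 0.045, 0.0], [0.045, 0.999, -0.0], [-0.0, -0.0, -1.0]]
ft_force: [-0.0, 0.5, 1.7]
grip_width: 0.0001
gripper_force: 0.0
gate angle if touching 0.176 rad 0.203 tool ang 0.183 Fpush 0.07 z 0.0853 t 19.0
```

View pics/mid.png

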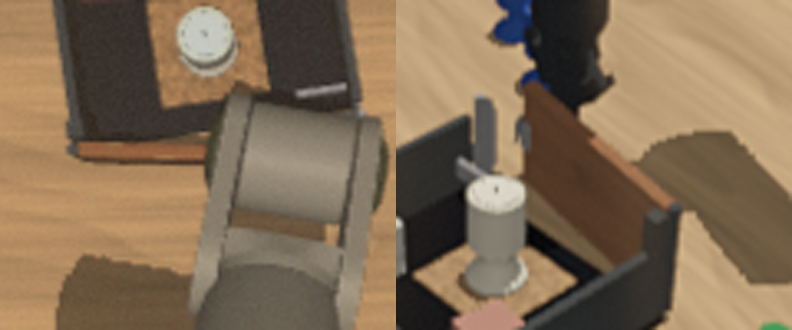

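The gate is following the fingers, with its bolt near the strike post. I'll go on slowly, reading the force.

```bash
python3 -m jog '[[0,0,-0.006,-0.0012,-0.0001,0,0],[0,0,-0.006,-0.0012,-0.0001,0,0],[0,0,-0.006,-0.0012,-0.0001,0,0],[0,0,-0.006,-0.0012,-0.0001,0,0],[0,0,-0.006,-0.0012,-0.0001,0,0]]'|grep ft; python3 ang.py;python3 -m jog '[[0,0,-0.005,-0.001,-0.0001,0,0],[0,0,-0.005,-0.001,-0.0001,0,0],[0,0,-0.005,-0.001,-0.0001,0,0]]'|grep ft; python3 ang.py
```

```text
ft_force: [-0.8, -0.7, 0.2]
gate angle if touching 0.147 rad 0.203 tool ang 0.153 Fpush 0.77 z 0.0853 t 19.725
ft_force: [-0.6, -0.2, -0.0]
gate angle if touching 0.132 rad 0.203 tool ang 0.138 Fpush 0.64 z 0.0853 t 20.1
```

```bash
python3 -m jog '[[0,0,-0.005,-0.001,-0.0001,0,0],[0,0,-0.005,-0.001,-0.0001,0,0]]'|grep ft; python3 ang.py; python3 -m jog '[[0,0,-0.005,-0.001,-0.0001,0,0],[0,0,-0.005,-0.001,-0.0001,0,0]]'|grep ft; python3 ang.py
```

```text
ft_force: [0.0, -0.3, -0.1]
gate angle if touching 0.122 rad 0.203 tool ang 0.128 Fpush -0.04 z 0.0853 t 20.35
ft_force: [-1.2, -0.5, 1.1]
gate angle if touching 0.112 rad 0.203 tool ang 0.118 Fpush 1.21 z 0.0853 t 20.6
```

```bash
cat > chk.py <<'E'
import sys; exec(open("ang.py").read()); sys.exit(float(s["ft_force"]@R[:,0])>float(sys.argv[1]))
E
python3 -m jog '[[0,0,-0.0035,-0.0007,-0.0001,0,0],[0,0,-0.0035,-0.0007,-0.0001,0,0]]'>/dev/null && python3 chk.py 3 && python3 -m jog '[[0,0,-0.0035,-0.0007,-0.0001,0,0],[0,0,-0.0035,-0.0007,-0.0001,0,0]]' >/dev/null && python3 chk.py 3 && python3 -m jog '[[0,0,-0.0035,-0.0007,-0.0001,0,0],[0,0,-0.0035,-0.0007,-0.0001,0,0]]' >/dev/null && python3 chk.py 3 && python3 -m jog '[[0,0,-0.0035,-0.0007,-0.0001,0,0],[0,0,-0.0035,-0.0007,-0.0001,0,0]]' >/dev/null && python3 chk.py 3 && python3 -m jog '[[0,0,-0.0035,-0.0007,-0.0001,0,0],[0,0,-0.0035,-0.0007,-0.0001,0,0]]' >/dev/null && python3 chk.py 3
```

```text
gate angle if touching 0.105 rad 0.203 tool ang 0.111 Fpush 0.71 z 0.0853 t 20.85
gate angle if touching 0.098 rad 0.203 tool ang 0.104 Fpush 0.63 z 0.0853 t 21.1
gate angle if touching 0.091 rad 0.203 tool ang 0.097 Fpush 0.37 z 0.0853 t 21.35
gate angle if touching 0.085 rad 0.203 tool ang 0.09 Fpush 0.84 z 0.0853 t 21.6
gate angle if touching 0.078 rad 0.203 tool ang 0.083 Fpush 2.78 z 0.0853 t 21.85
```

```bash
python3 -m jog '[[0,0,-0.0025,-0.0005,-0.0001,0,0]]'>/dev/null && python3 chk.py 7 && python3 -m jog '[[0,0,-0.0025,-0.0005,-0.0001,0,0]]' >/dev/null && python3 chk.py 7 && python3 -m jog '[[0,0,-0.0025,-0.0005,-0.0001,0,0]]' >/dev/null && python3 chk.py 7 && python3 -m jog '[[0,0,-0.0025,-0.0005,-0.0001,0,0]]' >/dev/null && python3 chk.py 7 && python3 -m jog '[[0,0,-0.0025,-0.0005,-0.0001,0,0]]' >/dev/null && python3 chk.py 7 && python3 -m jog '[[0,0,-0.0025,-0.0005,-0.0001,0,0]]' >/dev/null && python3 chk.py 7
```

```text
gate angle if touching 0.077 rad 0.203 tool ang 0.081 Fpush 3.08 z 0.0852 t 21.975
gate angle if touching 0.074 rad 0.203 tool ang 0.079 Fpush 3.42 z 0.0853 t 22.1
gate angle if touching 0.072 rad 0.203 tool ang 0.076 Fpush 3.64 z 0.0852 t 22.225
gate angle if touching 0.069 rad 0.203 tool ang 0.073 Fpush 3.49 z 0.0852 t 22.35
gate angle if touching 0.066 rad 0.203 tool ang 0.071 Fpush 3.52 z 0.0852 t 22.475
gate angle if touching 0.064 rad 0.203 tool ang 0.068 Fpush 3.9 z 0.0852 t 22.6
```

```bash
python3 -m jog '[[0,0,-0.0025,-0.0005,-0.0001,0,0]]'>/dev/null && python3 chk.py 7 && python3 -m jog '[[0,0,-0.0025,-0.0005,-0.0001,0,0]]' >/dev/null && python3 chk.py 7 && python3 -m jog '[[0,0,-0.0025,-0.0005,-0.0001,0,0]]' >/dev/null && python3 chk.py 7 && python3 -m jog '[[0,0,-0.0025,-0.0005,-0.0001,0,0]]' >/dev/null && python3 chk.py 7 && python3 -m jog '[[0,0,-0.0025,-0.0005,-0.0001,0,0]]' >/dev/null && python3 chk.py 7 && python3 -m jog '[[0,0,-0.0025,-0.0005,-0.0001,0,0]]' >/dev/null && python3 chk.py 7 && python3 -m jog '[[0,0,-0.0025,-0.0005,-0.0001,0,0]]' >/dev/null && python3 chk.py 7 && python3 -m jog '[[0,0,-0.0025,-0.0005,-0.0001,0,0]]' >/dev/null && python3 chk.py 7
```

```text
gate angle if touching 0.061 rad 0.203 tool ang 0.066 Fpush 4.44 z 0.0852 t 22.725
gate angle if touching 0.059 rad 0.203 tool ang 0.063 Fpush 5.3 z 0.0852 t 22.85
gate angle if touching 0.056 rad 0.203 tool ang 0.061 Fpush 5.06 z 0.0853 t 22.975
gate angle if touching 0.054 rad 0.204 tool ang 0.059 Fpush 4.75 z 0.0852 t 23.1
gate angle if touching 0.052 rad 0.204 tool ang 0.056 Fpush 5.36 z 0.0852 t 23.225
gate angle if touching 0.049 rad 0.204 tool ang 0.054 Fpush 4.86 z 0.0852 t 23.35
gate angle if touching 0.047 rad 0.204 tool ang 0.051 Fpush 5.76 z 0.0852 t 23.475
gate angle if touching 0.044 rad 0.204 tool ang 0.048 Fpush 4.84 z 0.0852 t 23.6
```

```bash
python3 -m jog '[[0,0,-0.0025,-0.0005,-0.0001,0,0]]'>/dev/null && python3 chk.py 8 && python3 -m jog '[[0,0,-0.0025,-0.0005,-0.0001,0,0]]' >/dev/null && python3 chk.py 8 && python3 -m jog '[[0,0,-0.0025,-0.0005,-0.0001,0,0]]' >/dev/null && python3 chk.py 8 && python3 -m jog '[[0,0,-0.0025,-0.0005,-0.0001,0,0]]' >/dev/null && python3 chk.py 8 && python3 -m jog '[[0,0,-0.0025,-0.0005,-0.0001,0,0]]' >/dev/null && python3 chk.py 8 && python3 -m jog '[[0,0,-0.0025,-0.0005,-0.0001,0,0]]' >/dev/null && python3 chk.py 8 && python3 -m jog '[[0,0,-0.0025,-0.0005,-0.0001,0,0]]' >/dev/null && python3 chk.py 8 && python3 -m jog '[[0,0,-0.0025,-0.0005,-0.0001,0,0]]' >/dev/null && python3 chk.py 8
```

```text
gate angle if touching 0.041 rad 0.204 tool ang 0.046 Fpush 3.56 z 0.0852 t 23.725
gate angle if touching 0.036 rad 0.204 tool ang 0.044 Fpush 1.2 z 0.0854 t 23.85
gate angle if touching 0.032 rad 0.204 tool ang 0.041 Fpush -0.71 z 0.0856 t 23.975
gate angle if touching 0.03 rad 0.204 tool ang 0.039 Fpush 0.21 z 0.0856 t 24.1
gate angle if touching 0.029 rad 0.204 tool ang 0.036 Fpush -0.4 z 0.0855 t 24.225
gate angle if touching 0.027 rad 0.204 tool ang 0.034 Fpush -0.58 z 0.0854 t 24.35
gate angle if touching 0.025 rad 0.204 tool ang 0.031 Fpush 0.04 z 0.0853 t 24.475
gate angle if touching 0.023 rad 0.204 tool ang 0.028 Fpush 0.17 z 0.0853 t 24.6
```

The force dropped at about 0.04 rad, so the bolt has probably snapped in. I'll carry on to the stop to make sure, aiming for 11–15 N.

```bash
python3 -m jog '[[0,0,-0.002,-0.0004,0,0,0]]'>/dev/null && python3 chk.py 4 && python3 -m jog '[[0,0,-0.002,-0.0004,0,0,0]]' >/dev/null && python3 chk.py 4 && python3 -m jog '[[0,0,-0.002,-0.0004,0,0,0]]' >/dev/null && python3 chk.py 4 && python3 -m jog '[[0,0,-0.002,-0.0004,0,0,0]]' >/dev/null && python3 chk.py 4 && python3 -m jog '[[0,0,-0.002,-0.0004,0,0,0]]' >/dev/null && python3 chk.py 4 && python3 -m jog '[[0,0,-0.002,-0.0004,0,0,0]]' >/dev/null && python3 chk.py 4 && python3 -m jog '[[0,0,-0.002,-0.0004,0,0,0]]' >/dev/null && python3 chk.py 4 && python3 -m jog '[[0,0,-0.002,-0.0004,0,0,0]]' >/dev/null && python3 chk.py 4
```

```text
gate angle if touching 0.021 rad 0.204 tool ang 0.027 Fpush -0.55 z 0.0853 t 24.725
gate angle if touching 0.019 rad 0.204 tool ang 0.025 Fpush 0.8 z 0.0853 t 24.85
gate angle if touching 0.017 rad 0.204 tool ang 0.023 Fpush 0.06 z 0.0853 t 24.975
gate angle if touching 0.015 rad 0.204 tool ang 0.021 Fpush -0.07 z 0.0853 t 25.1
gate angle if touching 0.014 rad 0.204 tool ang 0.019 Fpush 0.79 z 0.0853 t 25.225
gate angle if touching 0.012 rad 0.204 tool ang 0.017 Fpush 0.59 z 0.0853 t 25.35
gate angle if touching 0.011 rad 0.204 tool ang 0.015 Fpush 2.57 z 0.0853 t 25.475
gate angle if touching 0.01 rad 0.204 tool ang 0.013 Fpush 4.56 z 0.0852 t 25.6
```

```bash
python3 -m jog '[[0,0,0,-0.0003,0,0,0]]'>/dev/null && python3 chk.py 11 && python3 -m jog '[[0,0,0,-0.0003,0,0,0]]' >/dev/null && python3 chk.py 11 && python3 -m jog '[[0,0,0,-0.0003,0,0,0]]' >/dev/null && python3 chk.py 11 && python3 -m jog '[[0,0,0,-0.0003,0,0,0]]' >/dev/null && python3 chk.py 11 && python3 -m jog '[[0,0,0,-0.0003,0,0,0]]' >/dev/null && python3 chk.py 11 && python3 -m jog '[[0,0,0,-0.0003,0,0,0]]' >/dev/null && python3 chk.py 11
```

```text
gate angle if touching 0.009 rad 0.204 tool ang 0.013 Fpush 5.31 z 0.0852 t 25.725
gate angle if touching 0.009 rad 0.204 tool ang 0.013 Fpush 8.0 z 0.0852 t 25.85
gate angle if touching 0.008 rad 0.204 tool ang 0.013 Fpush 7.42 z 0.0852 t 25.975
gate angle if touching 0.008 rad 0.204 tool ang 0.013 Fpush 8.49 z 0.0851 t 26.1
gate angle if touching 0.008 rad 0.204 tool ang 0.013 Fpush 10.97 z 0.0851 t 26.225
gate angle if touching 0.007 rad 0.204 tool ang 0.012 Fpush 11.22 z 0.0851 t 26.35
```

```bash
python3 -m jog '[[0,0,0,-0.0003,0,0,0],[0,0,0,0,0,0,0]]'>/dev/null; python3 ang.py; python3 -m jog '[[0,0,0,-0.0002,0,0,0],[0,0,0,0,0,0,0]]'>/dev/null; python3 ang.py
```

```text
gate angle if touching 0.007 rad 0.203 tool ang 0.012 Fpush 10.71 z 0.085 t 26.6
gate angle if touching 0.007 rad 0.203 tool ang 0.013 Fpush 11.37 z 0.085 t 26.85
```

```bash
python3 -m jog '[[0,0,0,-0.0005,0,0,0],[0,0,0,0,0,0,0]]'>/dev/null; python3 ang.py; python3 chk.py 13 && python3 -m jog '[[0,0,0,-0.0002,0,0,0],[0,0,0,0,0,0,0]]'>/dev/null; python3 ang.py
```

```text
gate angle if touching 0.006 rad 0.203 tool ang 0.012 Fpush 14.09 z 0.0849 t 27.1
gate angle if touching 0.006 rad 0.203 tool ang 0.012 Fpush 14.09 z 0.0849 t 27.1
gate angle if touching 0.006 rad 0.203 tool ang 0.012 Fpush 14.09 z 0.0849 t 27.1
```

That gave 14 N against a firm stop. I'll back off gently, raise the tool, and look.

```bash
python3 -m jog '[[0,0,0,0.001,0,0,0],[0,0,0,0.002,0,0,0],[0,0,0,0.006,0,0,0],[0,0,0,0.02,0,0,0],[0,0,0,0.04,0,0,0],[0,0,0,0.04,0,0,0],[0,0,0,0.03,0,-0.02,0],[0,0,0,0,0,-0.04,0],[0,0,0,0,0,-0.04,0],[0,0,0,0,0,0,0]]'; python3 -m jog '[[0,0,0,0,0,0,0],[0,0,0,0,0,0,0],[0,0,0,0,0,0,0],[0,0,0,0,0,0,0],[0,0,0,0,0,0,0],[0,0,0,0,0,0,0],[0,0,0,0,0,0,0],[0,0,0,0,0,0,0]]'; python3 - <<'E'
from m import *
o=[]
for n,d in(("top",b),("scene",a)):
    p=d["pixels"]; q=p[110:290,220:400] if n=="top" else p[120:300,220:400]
    o.append(cv2.resize(q[:,:,::-1],(400,400),interpolation=cv2.INTER_CUBIC))
cv2.imwrite("pics/end.png",np.hstack(o))
for n,ua,ub in [("green",(270,155),(410,211)),("blue1",(326,151),(378,267)),("pink",(270,137),(449,231))]:
    print(n,tri(disc(a,*ua)[0],disc(b,*ub)[0])[0].round(3))
E
```

```text
time_s: 28.35
position: [0.4047, -0.0051, 0.1878]
tool_rot: [[-0.992, -0.125, 0.007], [-0.125, 0.992, -0.002], [-0.007, -0.003, -1.0]]
ft_force: [-0.7, 0.5, -1.7]
grip_width: 0.0001
gripper_force: 0.0
time_s: 29.35
position: [0.4034, -0.0047, 0.1853]
tool_rot: [[-0.992, -0.125, 0.0], [-0.125, 0.992, -0.0], [-0.0, -0.0, -1.0]]
ft_force: [-0.0, 0.2, 0.6]
grip_width: -0.0002
gripper_force: 0.0
green [ 0.567 -0.277  0.098]
blue1 [ 0.393 -0.171  0.1  ]
pink [ 0.5   -0.398  0.098]
```

View pics/end.png

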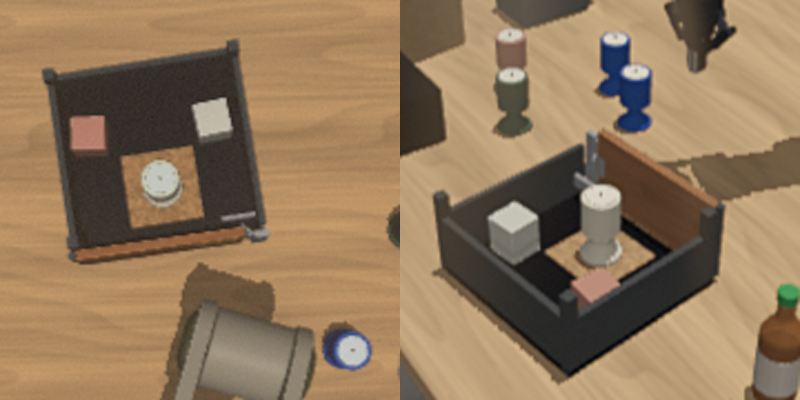

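The gate has stayed shut on its own for over a second (top view, free edge at about (330,215)). The onyx cup stands upright on the mat at (292,192), and the other pieces haven't moved. I'm handing in the job.

```bash
python3 -c "
from rig import job; print(job.close_job())"
```

```text
the job is handed in; nothing more can be done
None
```

The onyx cup stands upright on the cork mat and the gate is latched shut (highest measured push about 14 N); the other pieces look unmoved, and I handed the job in at about 29 s.

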